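# Fill a narrow-necked jar with terminal blocks through a funnel at an assembly bench

### The arm

A 7-joint arm with a two-finger parallel gripper is mounted at the origin on the work surface. World frame = base frame: x ahead of the robot, y to its left, z up, the work surface at z = 0. Lengths are in mm, angles in rad, forces in N, time in s.
With the tool pointing down it reaches from about 400 to 875 mm from the base axis. Payload 4.4 kg.
Tool frame: the origin (TCP) lies between the finger pads; the fingertips stand 17 mm ahead of it and the grasp point (between the pads) lies 2 mm behind it; z points along the fingers, y is the line along which they close (so a half turn about z gives the same grasp; the last joint's range is limited). The gripper opens to 85 mm and grips with 20 to 120 N. Pads are 22 mm wide; open, the fingers measure 114 mm over their backs; the gripper's body (76 mm by 85 mm) begins 54 mm behind the grasp point. The pads swing forward as they close: fully open they stand 13 mm farther back than shut.
Start: joints at [1.081, 0.628, 0.038, 1.517, -0.027, 0.996, -0.02], TCP at [267.325, -592.499, 248.313] pointing down, gripper open.
Joint ranges: [-3.06, 3.06], [-0.37, 2.12], [-1.25, 1.32], [0.18, 2.47], [-1.1, 4.24], [0.23, 1.98], [-2.94, 2.94]. Speed limits (rad/s): [2.57, 2.57, 3.14, 3.14, 3.14, 3.14, 3.14].

### API

Orientations are given as [roll, pitch, yaw] about the fixed x, y, z axes, in that order (R = Rz(yaw) Ry(pitch) Rx(roll)).
In Python, from cell import sensors, get_image, ctrl gives the robot as it stands.
- The arm moves only by the tool send_rows, never from a script. Its argument "series" is a list of rows, each a list of 3 entries, a list of its own where there are three numbers: the finger opening in mm, from 0 to 85.4, then the shift along the world's x, y, z in units of 60 mm (1.0 is 60 mm), then the turn, a rotation vector about the world's x, y, z in units of 5 degrees (1.0 is 5 degrees). A call has 1 to 8 rows; each row shifts and turns the commanded pose from where the row before left it; what a row does not reach is not made up. A row lasts 1/8 s, in which the tool goes at most 62.5 mm and 10.7 degrees, less where a joint would pass 70% of its speed; a pose out of reach is approached as far as the arm can. A call is refused whole if a number of a shift passes 1 or a number of a turn 1, either way. A call with a gripper value outside its range is refused whole. The fingers move at their own pace and stop on an object; the grip force is fixed at half the most. Time passes only in rows, so rows that do not move let the fingers close. It gives the time, the measured TCP pose, the force, the opening and the grip force at its end, in the units of the state.
- sensors.read_state(): the state, without advancing time (a new reading comes with each control period).
- get_image(name): name is "side" or "top"; returns a dict with "img" (384x512x3 uint8, red, green, blue), "depth" (384x512 float32, mm along the optical axis (not along the pixel's ray), 0 where there is no reading), "vfov" (degrees; the focal length in pixels is half the picture's height over the tangent of half this angle, whatever the lens; pixels are square), "cx", "cy" (the principal point, pixels), "world_to_cam" (4x4, takes a point from world to camera coordinates). Camera axes: x right, y down, z forward; pixel columns grow to the right and rows downward; lengths in mm; the calibration is good to about 2 mm. A picture is of the moment at which its call begins.
- ctrl.finish_job(): hands the job in; it is judged then, once.
The state is a dict: "clock": time; "qpos": joint angles; "qd": joint speeds; "tau": joint torques, N m; "eef_pos": TCP position; "tool_rot": TCP orientation; "force": force on the tool from outside, world axes, zero at the start; "torque": the same for the moment, N m; "width": finger opening in mm; "gripper_force": force on a finger pad.
Only numpy, scipy, OpenCV 4.12 (cv2) and the standard library are available. Lean on these libraries where they do the work, as an engineer would, in place of code of your own. Each camera call takes 0.05 s, during which the arm holds its last target. There are 200 camera calls.

### The job

Gently set the funnel, spout down, in the neck of the open jar and let go of it; then slide the jar, with the funnel standing in it, fully home between the station's rails and against its stop, under the lip of the pan. Then tip the pan with its T-bar so that all five terminal blocks run through the funnel into the jar, see that none hangs up, and let the pan come back level; leave the funnel in the jar, the jar upright and home, and everything else on the bench alone.

Things in the scene. Friction and masses are not known exactly. Their poses are not given: they have to be found in the camera images.
- jar: Clear plastic jar with a narrow neck, loose and empty, upright on the bench. Body 80 mm across up to 68 mm high, sloping shoulder, neck from 84 to 105 mm high, 52 mm outside and 44 mm inside. 0.3 to 0.5 kg. Origin: centre of its underside; z up.
- funnel: Wide aluminium funnel, 90 mm tall, 0.11 kg, parked spout down in its rest. Spout 38 mm across at the tip, tapering out to 42 mm at 32 mm up, then a cone to a 112 mm rim collar (82 to 90 mm up); bore 32 mm. Origin: centre of the spout's tip; z up to the rim. Seated in the jar, the cone rests on the mouth: tip about 72 mm and rim 162 mm above the jar's underside.
- funnel_tab (a point): Middle of the funnel's flat upright grip tab: 10 mm thick, standing out radially along the funnel's own -x from 55 to 89 mm off its axis, 58 to 98 mm above the spout's tip (this point: 72 mm off the axis, 78 mm up).
- rest: Square grey block with a 60 mm square hole, fixed to the bench, 80 mm wide, 60 mm tall, in which the funnel is parked. Origin: centre of its underside.
- station: Filling station fixed to the bench. Origin: the spot on the bench for the centre of the jar's underside when fully home. The jar slides in along station +y between two guide rails, 20 mm high and 87 mm apart, splayed open from 45 mm before the origin. Posts at station x = +-69, y = 75 mm carry arms at 169 to 191 mm height that reach forward to y = 12 mm.
- stop (a point): Middle of the face of the station's stop bar, which the jar's body touches when home: 40.5 mm past the station's origin along +y, 15 mm above the bench; bar 30 mm high.
- lip (a point): Middle of the pan's pouring lip, above the near part of the home jar's funnel: station (0, 28, 177) mm; underside 174 mm above the bench, 12 mm over the seated funnel's rim.
- pan (a joint): Hinge of the steel tipping pan: 0 level (rest), 1.1 rad fully tipped, rear raised, pouring towards station -y. The axis runs along station x through station y 28, z 177 mm, at the lip; the pan reaches 128 mm behind it, 104 mm wide, 30 mm walls converging to a 73 mm mouth. It turns freely and falls back level when let go.
- tip_bar (a point): Middle of the rubber T-bar at the top of the pan's lever: 12 mm thick, 64 mm long, along station x; at rest at station (98, 75, 277) mm, 110 mm from the hinge axis. Pushing it towards station -y, round the hinge axis, tips the pan.
- block0: One of the five green plastic terminal blocks, 15 x 12 x 12 mm, 11 g, with screws on top and wire holes, lying in the pan. Origin: centre of its underside.
- block1: One of the five green plastic terminal blocks, 15 x 12 x 12 mm, 11 g, with screws on top and wire holes, lying in the pan. Origin: centre of its underside.
- block2: One of the five green plastic terminal blocks, 15 x 12 x 12 mm, 11 g, with screws on top and wire holes, lying in the pan. Origin: centre of its underside.
- block3: One of the five green plastic terminal blocks, 15 x 12 x 12 mm, 11 g, with screws on top and wire holes, lying in the pan. Origin: centre of its underside.
- block4: One of the five green plastic terminal blocks, 15 x 12 x 12 mm, 11 g, with screws on top and wire holes, lying in the pan. Origin: centre of its underside.
- brush: Bystander: small brush lying on the bench between the robot and the jar, 160 mm long. To be left alone.
- driver: Bystander: screwdriver lying on the bench. To be left alone.
- spare_jar: Bystander: closed jar with a black lid, 60 mm across, 75 mm tall. To be left alone.
- case: Bystander: closed flat black parts case, 85 x 65 x 24 mm, lying on the bench. To be left alone.

How it is judged:
By the outcome, as a careful person would: the job done as asked, in the order asked, and still so for the second after the job is handed in, with the robot touching nothing.
It also fails if it takes over 72 s, if anything falls off the work surface, if the arm or the gripper's body presses on something with over 40 N, if the wrist force passes 120 N, or if a joint passes its speed limit or range.

## Working session

There is one attempt and no reset: what is moved stays moved. The work goes in short steps, Python scripts to look and compute and a tool call to move; the robot and the scene stay as the last step left them, time stands still between calls to the robot, and variables do not carry over. Pictures are saved under pics/ and viewed, at most 10 in all, crops included, and the job is handed in when it is done.

Besides the shell and the picture viewer there is one more tool, called after "Request:" as name(argument=value, ...), one argument or row to a line, values as JSON. send_rows: Moves the arm, as the interface text tells. Its arguments: {"type":"object","properties":{"series":{"type":"array"}},"required":["series"]}

```bash
mkdir -p pics; ls; cat > h.py <<'E'
import numpy as np, cv2
from cell import sensors, get_image, ctrl
def grab(n,f=None):
    d=get_image(n)
    if f: cv2.imwrite('pics/'+f,d['img'][:,:,::-1])
    return d
def cloud(d):
    h,w=d['depth'].shape; f=h/2/np.tan(np.radians(d['vfov'])/2)
    u,v=np.meshgrid(np.arange(w),np.arange(h)); z=d['depth']
    P=np.stack([(u-d['cx'])*z/f,(v-d['cy'])*z/f,z],-1).reshape(-1,3)
    T=d['world_to_cam']; W=(P-T[:3,3])@T[:3,:3]
    W[z.ravel()<=0]=np.nan
    return W.reshape(h,w,3)
E
python3 - <<'E'
from h import *
s=sensors.read_state();print(s)
for n in('side','top'):
    d=grab(n,n+'0.png');np.savez(n+'0.npz',W=cloud(d),img=d['img']);print(n,d['vfov'],d['cx'],d['cy'],np.round(d['world_to_cam'],3).tolist())
E
```

```text
pics
{'clock': 0.0, 'qpos': array([ 1.08121401,  0.62932116,  0.03843032,  1.51834975, -0.02699544,
        0.99635327, -0.01996737]), 'qd': array([ 0.00042437, -0.00097262, -0.00046857, -0.00135372, -0.00129948,
       -0.00146628,  0.00069035]), 'tau': array([ 3.30866433e-04, -5.63388205e+01,  1.22593705e+00, -1.93443131e+01,
        1.08142468e-02,  1.04474032e-02,  6.90849788e-06]), 'eef_pos': array([ 267.07269206, -591.9403259 ,  247.41089603]), 'tool_rot': array([-3.13967887e+00,  2.09010297e-05,  4.23827281e-01]), 'force': array([0.00145534, 0.71675864, 0.01058619]), 'torque': array([-0.00793185,  0.03351846, -0.02504791]), 'gripper_force': 0.0, 'width': 85.65029157155278}
side 46.25839200834554 250.7239721367433 189.891123784206 [[-0.852, -0.524, 0.012, 442.272], [-0.364, 0.574, -0.734, 343.624], [0.378, -0.629, -0.679, 1128.966], [0.0, 0.0, 0.0, 1.0]]
top 55.66641894754257 257.5324734031766 191.38972039180817 [[0.005, -0.999, 0.033, -51.663], [-0.995, -0.008, -0.098, 551.381], [0.099, -0.032, -0.995, 967.019], [0.0, 0.0, 0.0, 1.0]]
```

View pics/side0.png

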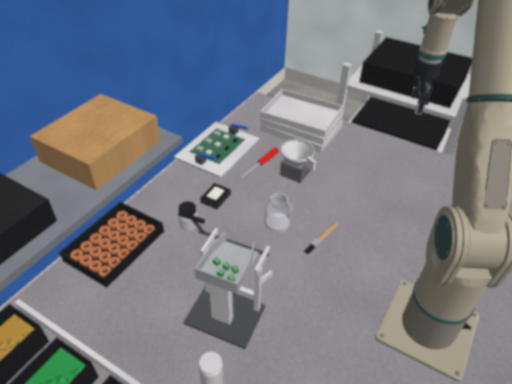

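View pics/top0.png

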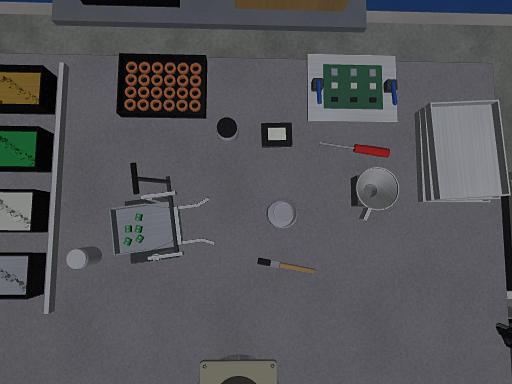

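Side view: funnel (297,155) in its rest with tab (313,163), jar (278,212), station with pan and blocks (230,265). Top view: funnel (378,188), tab (366,213), jar (281,213), pan (148,228), T-bar (134,178), brush (287,266), rail ends (210,203)/(213,243).

```bash
python3 - <<'E'
from h import *
def sel(n,u0,v0,u1,v1,z0,z1):
    D=np.load(n+'0.npz');W=D['W'][v0:v1,u0:u1].reshape(-1,3)
    return W[(W[:,2]>z0)&(W[:,2]<z1)]
np.set_printoptions(precision=1,suppress=True)
from scipy.optimize import least_squares
def circ(p):
    c=least_squares(lambda q:np.hypot(p[:,0]-q[0],p[:,1]-q[1])-q[2],[*p[:,:2].mean(0),50],loss='soft_l1').x; return c
for n,b in(('top',(340,155,410,230)),('side',(270,130,325,190))):
    p=sel(n,*b,30,200); print(n,'funnel z pct',np.percentile(p[:,2],[2,20,50,80,98,100]))
    h=np.histogram(p[:,2],np.arange(30,150,5));print(h[0])
    for z in (100,105,110,115,120): 
        q=p[p[:,2]>z]; 
        if len(q)>5:print(z,len(q),q.mean(0),q.min(0),q.max(0))
for n,b in(('top',(260,190,300,235)),('side',(262,188,295,235))):
    p=sel(n,*b,5,200);print(n,'jar',len(p),np.histogram(p[:,2],np.arange(0,150,10))[0]);q=p[p[:,2]>80];print(q.mean(0),q.min(0),q.max(0))
D=np.load('top0.npz')['W']
for z0,z1 in((5,30),(160,195),(195,215),(260,300)):
    p=sel('top',100,150,220,275,z0,z1);print(z0,len(p),p.mean(0),p.min(0),p.max(0))
print('Tbar'); 
for v in range(160,196,3): print(v,[ (int(a),int(b),int(c)) if a==a else 0 for a,b,c in D[v,130:142]])
for n,b in (('top0',(100,140,230,280)),('top0',(330,150,420,235)),('side0',(180,180,330,350)),('side0',(255,125,335,245))):
    I=np.load(n+'.npz')['img'][b[1]:b[3],b[0]:b[2],::-1]
    k=400/max(I.shape); cv2.imwrite('/tmp/%s_%d.png'%(n,b[0]),cv2.resize(I,(400,300)))
ims=[cv2.imread('/tmp/'+x) for x in('top0_100.png','top0_330.png','side0_180.png','side0_255.png')]
cv2.imwrite('pics/m.png',np.vstack([np.hstack(ims[:2]),np.hstack(ims[2:])]))
E
```

```text
top funnel z pct [ 36.   59.1  79.5  94.3 109.3 113.1]
[ 26  21  45  66  71 108 107 110 124 137 160 167 154  81 155  41  22   0
   0   0   0   0   0]
100 218 [ 536.6 -343.6  104.2] [ 473.6 -406.8  100. ] [ 610.2 -296.9  113.1]
105 63 [ 496.7 -323.1  109. ] [ 473.6 -385.   105. ] [ 599.3 -298.9  113.1]
110 22 [ 490.2 -322.   110.9] [ 476.1 -331.5  110. ] [ 503.7 -313.6  113.1]
side funnel z pct [ 31.   46.1  65.8  90.8 105.9 112.6]
[100  74  84  77  95 141 104  77  73  84  88  92  86  82  81  27   7   0
   0   0   0   0   0]
100 115 [ 532.8 -338.5  103.6] [ 475.4 -409.   100.1] [ 612.5 -294.3  112.6]
105 34 [ 502.7 -324.1  107.8] [ 476.7 -397.   105.1] [ 599.5 -295.9  112.6]
110 7 [ 495.5 -321.8  111.2] [ 480.5 -329.9  110.2] [ 504.9 -313.   112.6]
top jar 745 [180  39   3   6   3   9  64 249  78  17  97   0   0   0]
[ 490.3 -108.8   95. ] [ 462.7 -140.8   80.1] [521.9 -81.3 109.6]
side jar 864 [ 34  58  57  61  62  86 107 150  89  74  86   0   0   0]
[ 491.9 -108.2   94.2] [ 464.6 -139.2   80. ] [522.8 -81.5 109.8]
5 847 [442.5 206.3  15.3] [328.9  64.9   5. ] [667.3 385.7  30. ]
160
[... 1894 characters left out ...]
7, 282), (539, 205, 281), (539, 203, 280), (540, 203, 274), (571, 280, 4), (572, 278, 1), (572, 276, 0)]
187 [(563, 306, 0), (563, 302, 3), (563, 300, 0), (533, 211, 281), (533, 209, 282), (533, 207, 281), (533, 205, 280), (533, 203, 282), (533, 202, 277), (564, 282, -1), (563, 278, 1), (564, 277, -4)]
190 [(555, 306, -1), (555, 303, 0), (555, 300, 0), (527, 211, 281), (527, 209, 281), (527, 206, 283), (527, 205, 281), (527, 203, 279), (527, 201, 279), (555, 281, -1), (555, 278, 0), (555, 275, 0)]
193 [(547, 306, -1), (547, 303, 0), (547, 300, 0), (521, 211, 279), (521, 208, 282), (521, 206, 283), (521, 204, 282), (521, 202, 282), (521, 201, 281), (546, 280, 3), (547, 277, 2), (547, 275, 0)]
```

View pics/m.png

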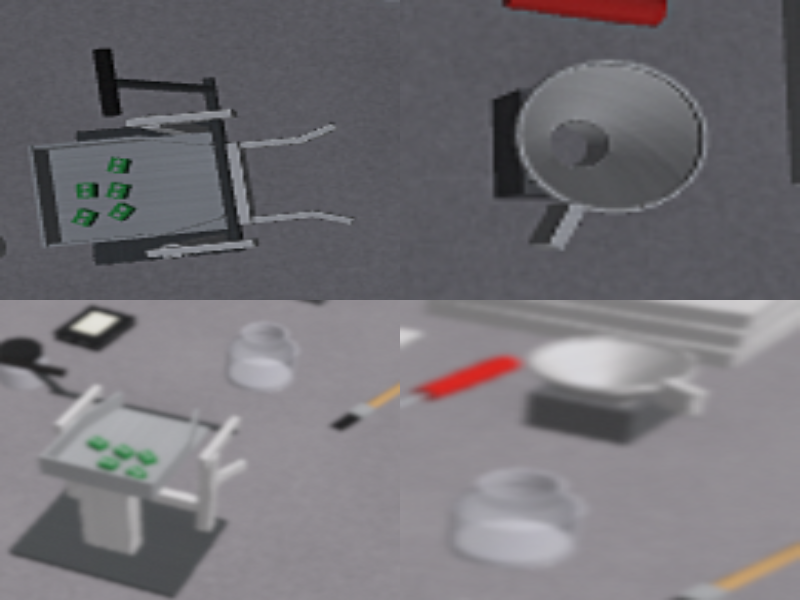

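```bash
cat >> h.py <<'E'
from scipy.optimize import least_squares
def box(W,u0,v0,u1,v1,z0,z1):
    W=W[v0:v1,u0:u1].reshape(-1,3); return W[(W[:,2]>z0)&(W[:,2]<z1)]
def circ(p,r,c0=None):
    c0=p[:,:2].mean(0) if c0 is None else c0
    s=least_squares(lambda q:np.hypot(p[:,0]-q[0],p[:,1]-q[1])-r,c0,loss='soft_l1',f_scale=1.5)
    return s.x,np.median(abs(s.fun)),len(p)
np.set_printoptions(precision=1,suppress=True)
E
python3 - <<'E'
from h import *
T=np.load('top0.npz')['W'];S=np.load('side0.npz')['W']
for n,W,bj,bf in(('top',T,(260,190,300,235),(340,155,410,230)),('side',S,(262,188,295,235),(270,130,325,190))):
    p=box(W,*bj,86,104); r=np.hypot(*(p[:,:2]-[492.5,-110]).T); print(n,'jar neck hist r',np.histogram(r,np.arange(0,50,4))[0]); print(circ(p[(r>22)&(r<30)],26)); q=box(W,*bj,100,112);print(circ(q,24),q[:,2].max())
    p=box(W,*bj,10,66); r=np.hypot(*(p[:,:2]-[492.5,-110]).T);print('body',circ(p[(r>34)&(r<46)],40))
    p=box(W,*bf,97,108);r=np.hypot(*(p[:,:2]-[555,-352]).T);print('rim',circ(p[(r>50)&(r<60)],55))
    p=box(W,*bf,70,116);r=np.hypot(*(p[:,:2]-[555,-352]).T);q=p[(r>62)&(r<92)];print('tab',len(q),np.median(q,0),q.min(0),q.max(0))
# station: T bar line, arms, rails
p=box(T,100,150,220,275,260,300);p=p[(p[:,1]>196)]
from numpy.linalg import svd
m=p.mean(0);print('tbar',m,svd(p-m)[2][0])
for z0,z1,nm in((8,28,'low'),(186,196,'arms')):
    p=box(T,100,150,220,275,z0,z1); 
    a=np.radians(7.5);o=np.array([464.2,120.9]);R=np.array([[np.cos(a),np.sin(a)],[-np.sin(a),np.cos(a)]])
    q=(p[:,:2]-o)@R.T
    print(nm); H=np.histogram2d(q[:,0],q[:,1],[np.arange(-120,121,10),np.arange(-80,161,20)])[0].astype(int)
    print('     ',list(range(-80,160,20)))
    for i,row in enumerate(H): 
        if row.any():print(-120+10*i,row)
    for s in(-1,1):
        k=(abs(q[:,0]*s-(45 if nm=='low' else 69))<10)&((q[:,1]>-40)&(q[:,1]<35) if nm=='low' else q[:,1]>0)
        if k.sum()>3: print(s,k.sum(),q[k].mean(0),np.polyfit(q[k,1],q[k,0],1),q[k].min(0),q[k].max(0))
E
```

```text
top jar neck hist r [ 0  0  0  0  0 33 21  0  0  0  0  0]
(array([ 493. , -109.1]), np.float64(1.7714102991685348), 44)
(array([ 492.2, -111.5]), np.float64(0.9774635228055502), 97) 109.63312016917855
body (array([ 492.3, -112. ]), np.float64(0.0668101911948682), 35)
rim (array([ 555.1, -351.7]), np.float64(0.9420689127648387), 199)
tab 91 [ 486.4 -317.5  104.6] [ 473.6 -329.5   71.1] [ 500.2 -310.   113.1]
side jar neck hist r [ 0  0  0  0  4 72 76  3  0  0  0  0]
(array([ 493. , -110.3]), np.float64(1.7027442287808672), 136)
(array([ 493.5, -110.6]), np.float64(1.2741548186578058), 86) 109.7618918703589
body (array([ 494.1, -112. ]), np.float64(1.0008612429699753), 372)
rim (array([ 557. , -351.5]), np.float64(1.4695555187219256), 114)
tab 86 [ 486.7 -317.1   94.5] [ 474.2 -404.    70.4] [ 607.9 -308.6  112. ]
tbar [551.7 208.9 279.7] [-1.  -0.1  0. ]
low
      [-80, -60, -40, -20, 0, 20, 40, 60, 80, 100, 120, 140]
-90 [ 0  0  0  0  0  0  0  6  8  2  5 15]
-80 [ 0  0  0  0  0  0  0  1  0  0  4 26]
-70 [ 0  1  0  0  0  0  1 10  7 15 27 27]
-60 [ 0  6 18  3  0  0  0  9 12 12  9  9]
-
[... 635 characters left out ...]
, 100, 120, 140]
-80 [0 0 0 0 2 7 8 8 5 0 0 0]
-70 [ 0  0  0  0 10 27 25 24 15  0  0  0]
-50 [0 0 0 0 0 0 2 1 0 0 0 9]
-40 [0 0 0 0 0 2 0 0 0 2 7 7]
-30 [ 0  0  0  0  0  0  0  0  5 27 30  8]
-20 [0 0 0 0 0 0 0 0 1 9 4 9]
-10 [ 0  0  0  0  0  0  0  0  0 22 13  7]
0 [ 0  0  0  0  0  0  0  0  2 15 26  7]
10 [0 0 0 0 0 0 0 0 0 3 0 7]
20 [ 0  0  0  0  0  0  0  0  9 21  0  7]
30 [0 0 0 0 0 0 0 0 2 4 0 5]
40 [ 0  0  0  0  0  0  1  2  5  5  3 13]
60 [ 0  0  0  0  5 17 17 18 13  0  0  0]
70 [ 0  0  0  0  6 17 16 14  9  0  0  0]
90 [0 0 0 0 0 6 0 0 0 0 0 0]
100 [0 0 0 0 0 4 0 0 0 0 0 0]
-1 131 [-67.8  52. ] [ -0.  -67.3] [-72.2  13.4] [-63.5  91.5]
1 132 [69.8 53.1] [-0.  70.5] [65.6 14.8] [74.3 91.9]
```

Request:
send_rows(
  series=[
    [40, [0.467, 0.566, -0.16], [0, 0, -1]],
    [40, [0.467, 0.566, -0.16], [0, 0, -1]],
    [40, [0.467, 0.566, -0.16], [0, 0, -1]],
    [40, [0.467, 0.566, -0.16], [0, 0, -1]],
    [40, [0.467, 0.566, -0.16], [0, 0, -1]],
    [40, [0.467, 0.566, -0.16], [0, 0, -1]],
    [40, [0.467, 0.566, -0.16], [0, 0, -1]],
    [40, [0.467, 0.566, -0.16], [0, 0, -1]],
  ],
)

```text
clock: 1.1
eef_pos: [492.2, -319.5, 170.9]
tool_rot: [-3.141, 0.0, -0.277]
force: [0.6, 0.1, -0.3]
width: 40.4
gripper_force: 0.0
```

Request:
send_rows(
  series=[
    [40, [0, 0, 0], [0, 0, -1]],
    [40, [0, 0, 0], [0, 0, -1]],
    [40, [0, 0, 0], [0, 0, 0]],
    [40, [0, 0, 0], [0, 0, 0]],
  ],
)

```text
clock: 1.6
eef_pos: [491.3, -320.8, 171.4]
tool_rot: [-3.142, 0.0, -0.448]
force: [0.3, -0.7, -0.6]
width: 40.1
gripper_force: 0.0
```

Request:
send_rows(
  series=[
    [40, [0, 0, -0.3], [0, 0, 0]],
    [40, [0, 0, -0.4], [0, 0, 0]],
    [40, [0, 0, -0.35], [0, 0, 0]],
    [40, [0, 0, -0.25], [0, 0, 0]],
    [40, [0, 0, 0], [0, 0, 0]],
    [40, [0, 0, 0], [0, 0, 0]],
    [25, [0, 0, 0], [0, 0, 0]],
    [14, [0, 0, 0], [0, 0, 0]],
  ],
)

```text
clock: 2.6
eef_pos: [491.8, -321.0, 94.1]
tool_rot: [3.141, -0.001, -0.449]
force: [-0.0, 0.9, 0.3]
width: 14.2
gripper_force: 0.0
```

```bash
python3 - <<'E'
from h import *
a=grab('top')['img'];b=grab('side')['img']
A=cv2.resize(a[150:240,330:430],(400,360),interpolation=2);B=cv2.resize(b[110:200,250:350],(400,360),interpolation=2)
cv2.imwrite('pics/g1.png',np.hstack([A,B])[:,:,::-1])
E
```

```text
(no output)
```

View pics/g1.png

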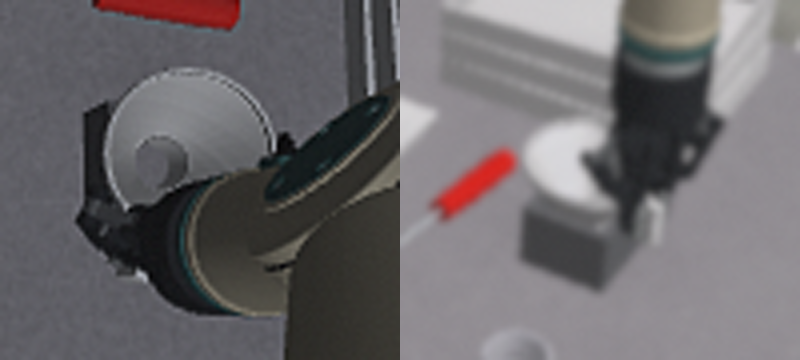

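The fingers straddle the tab (around (630,210) in the right panel) with no contact, so I'll close and lift.

Request:
send_rows(
  series=[
    [5, [0, 0, 0], [0, 0, 0]],
    [5, [0, 0, 0], [0, 0, 0]],
    [5, [0, 0, 0], [0, 0, 0]],
    [5, [0, 0, 0.15], [0, 0, 0]],
    [5, [0, 0, 0.35], [0, 0, 0]],
    [5, [0, 0, 0.5], [0, 0, 0]],
  ],
)

```text
clock: 3.45
eef_pos: [490.8, -319.9, 153.6]
tool_rot: [-3.141, 0.003, -0.448]
force: [0.7, -0.6, -0.1]
width: 8.7
gripper_force: 60.4
```

Request:
send_rows(
  series=[
    [5, [0, 0, 0.25], [0, 0, 0]],
    [5, [0, 0, 0.35], [0, 0, 1]],
    [5, [-0.06, 0.19, 0.3], [0, 0, 1]],
    [5, [-0.06, 0.19, 0.1], [0, 0, 1]],
    [5, [-0.06, 0.19, 0], [0, 0, 1]],
    [5, [-0.06, 0.19, 0], [0, 0, 1]],
    [5, [-0.06, 0.19, 0], [0, 0, 1]],
    [5, [-0.06, 0.19, 0], [0, 0, 1]],
  ],
)

```text
clock: 4.45
eef_pos: [469.4, -251.7, 213.3]
tool_rot: [-3.141, 0.001, 0.165]
force: [-0.6, 0.4, -2.2]
width: 9.6
gripper_force: 60.5
```

Request:
send_rows(
  series=[
    [5, [-0.06, 0.19, 0], [0, 0, 1]],
    [5, [-0.06, 0.19, 0], [0, 0, 1]],
    [5, [-0.06, 0.19, 0], [0, 0, 1]],
    [5, [-0.06, 0.19, 0], [0, 0, 1]],
    [5, [-0.06, 0.19, 0], [0, 0, 1]],
    [5, [-0.06, 0.19, 0], [0, 0, 1]],
    [5, [-0.06, 0.19, 0], [0, 0, 1]],
    [5, [0, 0.1, 0], [0, 0, 0]],
  ],
)

```text
clock: 5.45
eef_pos: [444.1, -165.9, 213.4]
tool_rot: [-3.141, 0.0, 0.773]
force: [0.3, -0.7, -1.3]
width: 9.0
gripper_force: 60.5
```

```bash
python3 - <<'E'
from h import *
d=grab('top');e=grab('side');print(sensors.read_state()['eef_pos'])
for n,x in(('t',d),('s',e)): np.savez(n+'1.npz',W=cloud(x),img=x['img'])
A=cv2.resize(d['img'][150:270,220:340],(400,400),interpolation=2);B=cv2.resize(e['img'][130:250,220:340],(400,400),interpolation=2)
cv2.imwrite('pics/g2.png',np.hstack([A,B])[:,:,::-1])
for x in(d,e):
    W=cloud(x).reshape(-1,3); r=np.hypot(W[:,0]-493,W[:,1]+111)
    p=W[(r<63)&(r>48)&(W[:,2]>205)&(W[:,2]<228)]; print('rim',circ(p,55.5,[493,-111]),np.percentile(p[:,2],[50,95]))
    q=W[(r<65)&(W[:,2]>100)];print(np.histogram(q[:,2],np.arange(100,260,10))[0])
    a=np.degrees(np.arctan2(p[:,1]+111,p[:,0]-493));A=np.c_[p[:,:2]-[493,-111],np.ones(len(p))];print('tilt',np.linalg.lstsq(A,p[:,2],rcond=None)[0]*[1000,1000,1],np.histogram(a,np.arange(-180,181,45))[0])
E
```

```text
[ 444.7 -166.   213.5]
rim (array([ 493.3, -111.7]), np.float64(3.1918839041199263), 510) [214.  223.1]
[  6   0   0   7  21  17  93 208 281 350 434 266 162   0   0]
tilt [-17.8  63.3 216. ] [ 60  63 106 103  71  40  31  36]
rim (array([ 495.2, -112.4]), np.float64(2.2941639364667026), 420) [215.3 222.7]
[ 67   0   1  21  38  33  51  91 141 183 216 250 107  10  18]
tilt [-31.4  36.  216. ] [32 70 96 80 31 32 47 32]
```

View pics/g2.png

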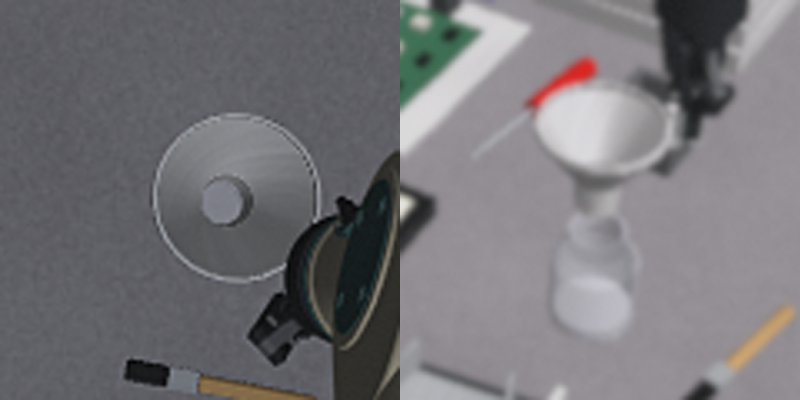

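Left panel: funnel rim circle centred (236,197) in the crop, i.e. about (290.8,209.1) in the top picture; right panel: spout hanging just above the jar neck (597,225). I'll refine the centre.

```bash
cat > fit.py <<'E'
from h import *
def rim(W,c,z0,z1,r=55.5):
    W=W.reshape(-1,3);c=np.array(c,float)
    for k in range(8):
        q=np.hypot(W[:,0]-c[0],W[:,1]-c[1]);p=W[(abs(q-r)<4)&(W[:,2]>z0)&(W[:,2]<z1)]
        if len(p)<8: return None
        c,m,n=circ(p,r,c)
    a=np.degrees(np.arctan2(p[:,1]-c[1],p[:,0]-c[0]))
    A=np.c_[p[:,:2]-c,np.ones(len(p))];t=np.linalg.lstsq(A,p[:,2],rcond=None)[0]
    return c,m,n,np.histogram(a,np.arange(-180,181,45))[0],t*[1000,1000,1]
E
python3 - <<'E'
from fit import *
for a,b in(('top0','t1'),('side0','s1')):
    print(a,'rest',rim(np.load(a+'.npz')['W'],[556,-351.6],98,110)[:5]);
    for z in(214,217): print(b,'held',z,rim(np.load(b+'.npz')['W'],[496,-115.5],z,228))
    print('jar mouth',[rim(np.load(a+'.npz')['W'],[493,-111],z,110,24)[:3] for z in(97,101)])
E
```

```text
top0 rest (array([ 555. , -351.8]), np.float64(1.382930913505902), 191, array([20, 26, 27, 24, 20, 24, 25, 25]), array([  0.1,   2. , 102. ]))
t1 held 214 (array([ 494.3, -114.4]), np.float64(1.5848550745198366), 247, array([26, 14, 43, 40, 36, 30, 30, 28]), array([ -9.7,  17.6, 220.3]))
t1 held 217 (array([ 494.8, -114.7]), np.float64(1.2866902736543366), 201, array([24, 11, 29, 29, 26, 26, 29, 27]), array([  4.4,  10.5, 221.3]))
jar mouth [(array([ 492.3, -111.4]), np.float64(1.0301368083407105), 101), (array([ 492.2, -111.5]), np.float64(0.9878690194025062), 95)]
side0 rest (array([ 557.5, -351.5]), np.float64(1.564750416102303), 90, array([ 7, 12, 12,  9,  7, 11, 20, 12]), array([  2.2,   2.6, 101.3]))
s1 held 214 (array([ 496.5, -113.2]), np.float64(1.3260745817962594), 228, array([20, 28, 35, 34, 14, 28, 39, 30]), array([ -5.5,   4.4, 219. ]))
s1 held 217 (array([ 496.8, -113.4]), np.float64(1.272583601450897), 167, array([18, 19, 25, 20, 10, 22, 34, 19]), array([ -3.6,  -0. , 220.2]))
jar mouth [(array([ 493.3, -110.6]), np.float64(1.3751822435303538), 102), (array([ 493.7, -110.6]), np.float64(1.3313149239451683), 73)]
```

Request:
send_rows(
  series=[
    [5, [-0.05, 0.055, 0], [0, 0, 0]],
    [5, [0, 0, -0.15], [0, 0, 0]],
    [5, [0, 0, -0.15], [0, 0, 0]],
    [5, [0, 0, -0.15], [0, 0, 0]],
    [5, [0, 0, -0.1], [0, 0, 0]],
    [5, [0, 0, 0], [0, 0, 0]],
  ],
)

```text
clock: 6.3
eef_pos: [441.3, -163.2, 179.9]
tool_rot: [-3.14, 0.001, 0.773]
force: [-0.3, 0.1, -0.7]
width: 9.2
gripper_force: 60.4
```

Request:
send_rows(
  series=[
    [5, [0, 0, -0.1], [0, 0, 0]],
    [5, [0, 0, -0.1], [0, 0, 0]],
    [5, [0, 0, -0.06], [0, 0, 0]],
    [5, [0, 0, 0], [0, 0, 0]],
  ],
)

```text
clock: 6.8
eef_pos: [441.5, -163.3, 164.6]
tool_rot: [-3.141, 0.0, 0.773]
force: [0.4, -0.6, -0.3]
width: 9.2
gripper_force: 60.4
```

Request:
send_rows(
  series=[
    [5, [0, 0, -0.05], [0, 0, 0]],
    [5, [0, 0, -0.05], [0, 0, 0]],
    [5, [0, 0, -0.02], [0, 0, 0]],
    [5, [0, 0, 0], [0, 0, 0]],
  ],
)

```text
clock: 7.3
eef_pos: [441.5, -163.3, 157.6]
tool_rot: [-3.141, 0.0, 0.773]
force: [-1.1, 0.1, -1.9]
width: 9.6
gripper_force: 60.4
```

```bash
python3 - <<'E'
from fit import *
d=grab('top');e=grab('side')
for x in(d,e): print(rim(cloud(x),[493,-111],157,172))
A=cv2.resize(d['img'][150:270,220:340],(400,400),interpolation=2);B=cv2.resize(e['img'][150:250,230:330],(400,400),interpolation=2)
cv2.imwrite('pics/g3.png',np.hstack([A,B])[:,:,::-1])
E
```

```text
(array([ 491.1, -111.9]), np.float64(1.550538557656573), 236, array([18, 16, 43, 36, 39, 35, 27, 22]), array([-19.1,  16.2, 163.9]))
(array([ 493.2, -111. ]), np.float64(1.3372716625364447), 227, array([23, 27, 40, 27, 19, 27, 33, 31]), array([ -4.5,   6.7, 163. ]))
```

View pics/g3.png

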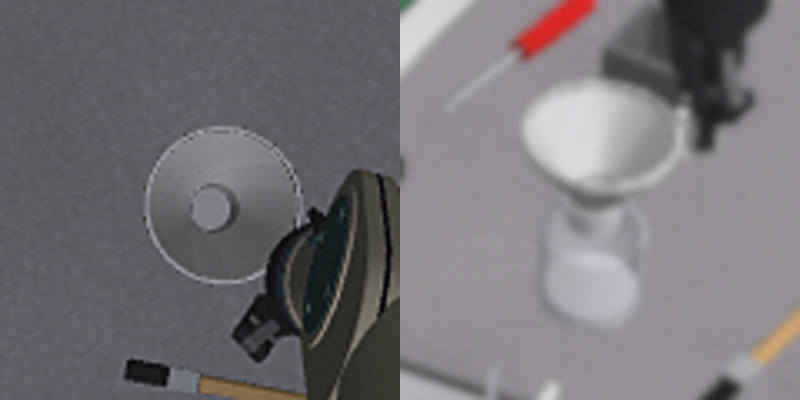

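The spout is inside the neck (592,215 in the right panel) and the rim is almost seated. I'll lower it in small steps.

Request:
send_rows(
  series=[
    [5, [0, 0, -0.025], [0, 0, 0]],
    [5, [0, 0, -0.015], [0, 0, 0]],
    [5, [0, 0, 0], [0, 0, 0]],
  ],
)

```text
clock: 7.78
eef_pos: [441.6, -163.3, 155.2]
tool_rot: [-3.141, 0.0, 0.773]
force: [0.1, -1.1, -1.2]
width: 9.6
gripper_force: 60.4
```

Request:
send_rows(
  series=[
    [5, [0, 0, -0.02], [0, 0, 0]],
    [5, [0, 0, 0], [0, 0, 0]],
    [5, [0, 0, 0], [0, 0, 0]],
  ],
)

```text
clock: 8.15
eef_pos: [441.6, -163.4, 154.1]
tool_rot: [-3.142, 0.0, 0.773]
force: [-1.7, -0.7, -1.0]
width: 9.5
gripper_force: 60.6
```

Request:
send_rows(
  series=[
    [5, [0, 0, -0.02], [0, 0, 0]],
    [5, [0, 0, 0], [0, 0, 0]],
    [5, [0, 0, 0], [0, 0, 0]],
  ],
)

```text
clock: 8.52
eef_pos: [441.8, -163.4, 153.2]
tool_rot: [3.141, -0.0, 0.773]
force: [-2.1, -1.5, 5.2]
width: 9.3
gripper_force: 61.5
```

Request:
send_rows(
  series=[
    [5, [0, 0, -0.015], [0, 0, 0]],
    [5, [0, 0, 0], [0, 0, 0]],
    [5, [0, 0, 0], [0, 0, 0]],
  ],
)

```text
clock: 8.9
eef_pos: [441.7, -163.7, 152.5]
tool_rot: [3.141, -0.0, 0.772]
force: [-3.9, -2.8, 7.6]
width: 9.1
gripper_force: 61.9
```

Seated (upward force about 8 N). Releasing slowly and lifting clear.

Request:
send_rows(
  series=[
    [9, [0, 0, 0.01], [0, 0, 0]],
    [12, [0, 0, 0], [0, 0, 0]],
    [16, [0, 0, 0], [0, 0, 0]],
    [22, [0, 0, 0], [0, 0, 0]],
    [30, [0, 0, 0.1], [0, 0, 0]],
    [34, [0, 0, 0.4], [0, 0, 0]],
    [34, [0, 0, 0.6], [0, 0, 0]],
    [34, [-0.3, -0.3, 0.6], [0, 0, 0]],
  ],
)

```text
clock: 9.9
eef_pos: [424.8, -180.3, 256.0]
tool_rot: [3.141, -0.001, 0.776]
force: [0.4, -1.7, -0.1]
width: 34.0
gripper_force: 0.0
```

Request:
send_rows(
  series=[
    [38, [-0.2, -0.6, 0], [0, 0, 1]],
    [38, [0, -0.8, 0], [0, 0, 1]],
    [38, [0.3, -0.6, 0], [0, 0, 1]],
    [38, [0.3, -0.4, 0], [0, 0, 1]],
    [38, [0.3, -0.1, 0], [0, 0, 1]],
    [38, [0.3, 0, 0], [0, 0, 1]],
    [38, [0.2, 0, 0], [0, 0, 1]],
    [38, [0, 0, 0], [0, 0, 1]],
  ],
)

```text
clock: 10.9
eef_pos: [496.7, -330.9, 254.7]
tool_rot: [3.141, -0.0, 1.475]
force: [-0.4, -0.7, -0.5]
width: 38.0
gripper_force: 0.0
```

```bash
python3 - <<'E'
from fit import *
d=grab('top');e=grab('side')
for x,n in((d,'t2'),(e,'s2')): 
    W=cloud(x);np.savez(n+'.npz',W=W,img=x['img'])
    print(rim(W,[493,-111],155,170))
    p=W.reshape(-1,3);r=np.hypot(p[:,0]-493,p[:,1]+111);q=p[(r>33)&(r<46)&(p[:,2]>10)&(p[:,2]<66)];print('body',len(q)>5 and circ(q,40,[493,-111]))
    q=p[(r>62)&(r<92)&(p[:,2]>130)&(p[:,2]<180)];print('tab',len(q),np.median(q,0))
print(sensors.read_state()['qpos'])
E
```

```text
(array([ 490.4, -112.4]), np.float64(1.4569620634846103), 227, array([29, 27, 27, 32, 30, 30, 28, 24]), array([  2.9,   7.8, 161.1]))
body False
tab 70 [ 436.7 -163.9  167. ]
(array([ 492. , -112.2]), np.float64(1.33591365618571), 199, array([15, 24, 27, 31, 18, 25, 37, 22]), array([  3.2,   9.2, 159.7]))
body (array([ 494.2, -112.7]), np.float64(0.9719306105331533), 344)
tab 106 [ 437.4 -162.6  153.9]
[ 0.7  0.5 -0.2  1.7  0.1  0.9  0.3]
```

Request:
send_rows(
  series=[
    [40, [0.04, 0.1, -0.2], [0, 0, 0.87]],
    [40, [0.04, 0.1, -0.2], [0, 0, 0.87]],
    [40, [0.04, 0.1, -0.2], [0, 0, 0.87]],
    [40, [0, 0, -0.2], [0.99, 0.13, 0]],
    [40, [0, 0, -0.2], [0.99, 0.13, 0]],
    [40, [0, 0, -0.2], [0.99, 0.13, 0]],
    [40, [0, 0, -0.2], [0.99, 0.13, 0]],
    [40, [0, 0, -0.2], [0.99, 0.13, 0]],
  ],
)

```text
clock: 12.0
eef_pos: [502.8, -313.8, 158.6]
tool_rot: [-3.14, -0.438, 1.696]
force: [0.5, -1.0, -0.4]
width: 39.8
gripper_force: 0.0
```

Request:
send_rows(
  series=[
    [40, [0, 0.1, -0.2], [0.99, 0.13, 0]],
    [40, [0, 0.1, -0.2], [0.99, 0.13, 0]],
    [40, [0, 0.1, -0.2], [0.99, 0.13, 0]],
    [40, [0, 0.1, -0.2], [0.99, 0.13, 0]],
    [40, [0, 0.1, -0.2], [0.99, 0.13, 0]],
    [40, [0, 0, 0], [0, 0, 0]],
    [40, [0, 0, 0], [0, 0, 0]],
  ],
)

```text
clock: 12.88
eef_pos: [503.3, -283.3, 99.4]
tool_rot: [-3.139, -0.87, 1.697]
force: [0.2, -0.6, 0.3]
width: 39.6
gripper_force: 0.0
```

```bash
python3 - <<'E'
from h import *
np.set_printoptions(precision=3,suppress=True)
from scipy.spatial.transform import Rotation as R
s=sensors.read_state();print(s['qpos'],s['eef_pos']);print(R.from_euler('xyz',s['tool_rot']).as_matrix())
E
```

```text
[ 0.977  1.138 -0.484  1.287 -0.167  1.413  0.819] [ 503.319 -283.32    99.399]
[[-0.081  0.992 -0.099]
 [ 0.64   0.128  0.758]
 [ 0.764 -0.002 -0.645]]
```

Request:
send_rows(
  series=[
    [40, [0, 0.1, -0.24], [0, 0, 0]],
    [40, [0, 0.2, -0.24], [0, 0, 0]],
    [40, [0, 0.25, -0.24], [0, 0, 0]],
    [40, [0, 0.25, -0.23], [0, 0, 0]],
    [40, [0, 0.25, 0], [0, 0, 0]],
    [40, [0, 0.25, 0], [0, 0, 0]],
    [40, [0, 0.2, 0], [0, 0, 0]],
    [40, [0, 0, 0], [0, 0, 0]],
  ],
)

```text
clock: 13.88
eef_pos: [503.1, -192.2, 42.4]
tool_rot: [-3.139, -0.872, 1.7]
force: [0.1, 0.7, -0.3]
width: 40.6
gripper_force: 0.0
```

```bash
python3 - <<'E'
from fit import *
d=grab('top');e=grab('side')
for x in(d,e): 
    print(rim(cloud(x),[492,-112],155,170)[:3])
A=cv2.resize(d['img'][150:290,200:340],(400,400),interpolation=2);B=cv2.resize(e['img'][140:260,220:340],(400,400),interpolation=2)
cv2.imwrite('pics/g4.png',np.hstack([A,B])[:,:,::-1])
E
```

```text
(array([ 490.2, -112.4]), np.float64(1.4101761163297653), 231)
(array([ 491.7, -112.1]), np.float64(1.3083978724610361), 213)
```

View pics/g4.png

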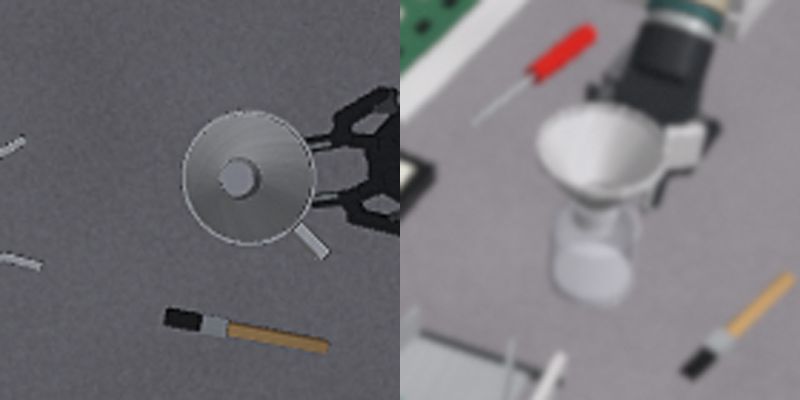

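Request:
send_rows(
  series=[
    [40, [-0.01, 0.1, 0], [0, 0, 0]],
    [40, [-0.01, 0.1, 0], [0, 0, 0]],
    [40, [-0.01, 0.07, 0], [0, 0, 0]],
    [40, [-0.01, 0.06, 0], [0, 0, 0]],
    [40, [-0.01, 0.06, 0], [0, 0, 0]],
    [40, [-0.01, 0.06, 0], [0, 0, 0]],
    [40, [-0.01, 0.08, 0], [0, 0, 0]],
    [40, [-0.01, 0.09, 0], [0, 0, 0]],
  ],
)

```text
clock: 14.98
eef_pos: [498.7, -156.9, 41.4]
tool_rot: [-3.14, -0.869, 1.697]
force: [0.3, -2.3, 0.1]
width: 39.8
gripper_force: 1.4
```

Request:
send_rows(
  series=[
    [40, [-0.013, 0.1, 0], [0, 0, 0]],
    [40, [-0.013, 0.11, 0], [0, 0, 0]],
    [40, [-0.013, 0.11, 0], [0, 0, 0]],
    [40, [-0.013, 0.11, 0], [0, 0, 0]],
    [40, [-0.013, 0.11, 0], [0, 0, 0]],
    [40, [-0.013, 0.11, 0], [0, 0, 0]],
    [40, [-0.013, 0.11, 0], [0, 0, 0]],
    [40, [-0.013, 0.11, 0], [0, 0, 0]],
  ],
)

```text
clock: 15.98
eef_pos: [491.8, -103.5, 41.6]
tool_rot: [-3.138, -0.871, 1.697]
force: [-0.2, -2.9, -1.0]
width: 40.4
gripper_force: 1.1
```

```bash
cat > jar.py <<'E'
from fit import *
o=np.array([465.3,122]);a=np.radians(7.5);R2=np.array([[np.cos(a),np.sin(a)],[-np.sin(a),np.cos(a)]])
def chk():
    t=sensors.read_state()['eef_pos'];print('tcp st',R2@(t[:2]-o))
    j=t[:2]+55*np.array([-np.sin(a),np.cos(a)])
    for n in('top','side'):
        W=cloud(grab(n));f=rim(W,j,155,170)
        print(n,f and (R2@(f[0]-o),f[1:]))
        p=W.reshape(-1,3);r=np.hypot(p[:,0]-j[0],p[:,1]-j[1]);q=p[(r>35)&(r<45)&(p[:,2]>25)&(p[:,2]<66)]
        if len(q)>20: c=circ(q,40,j);print(' body',R2@(c[0]-o),c[1:])
E
python3 -c "from jar import *;chk()"
```

```text
tcp st [  -3.2 -227. ]
top (array([  -6.5, -176.2]), (np.float64(1.7394791596410641), 233, array([24, 31, 27, 32, 35, 31, 28, 25]), array([ -1.1,   0.8, 161.1])))
side (array([  -5.2, -174.1]), (np.float64(1.2834044318266855), 214, array([17, 28, 28, 28, 17, 31, 38, 27]), array([  6.4,   9.5, 159.9])))
 body [  -2.9 -174.9] (np.float64(0.7355029545908067), 245)
```

Request:
send_rows(
  series=[
    [40, [-0.011, 0.11, 0], [0, 0, 0]],
    [40, [-0.011, 0.12, 0], [0, 0, 0]],
    [40, [-0.011, 0.12, 0], [0, 0, 0]],
    [40, [-0.011, 0.12, 0], [0, 0, 0]],
    [40, [-0.011, 0.12, 0], [0, 0, 0]],
    [40, [-0.011, 0.12, 0], [0, 0, 0]],
    [40, [-0.011, 0.12, 0], [0, 0, 0]],
    [40, [-0.011, 0.12, 0], [0, 0, 0]],
  ],
)

```text
clock: 17.08
eef_pos: [486.5, -46.5, 41.7]
tool_rot: [-3.138, -0.871, 1.697]
force: [0.4, -3.5, 2.4]
width: 40.2
gripper_force: 2.0
```

Request:
send_rows(
  series=[
    [40, [-0.013, 0.12, 0], [0, 0, 0]],
    [40, [-0.013, 0.12, 0], [0, 0, 0]],
    [40, [-0.013, 0.12, 0], [0, 0, 0]],
    [40, [-0.013, 0.12, 0], [0, 0, 0]],
    [40, [-0.013, 0.12, 0], [0, 0, 0]],
    [40, [-0.013, 0.11, 0], [0, 0, 0]],
    [40, [-0.013, 0.1, 0], [0, 0, 0]],
    [40, [-0.013, 0.1, 0], [0, 0, 0]],
  ],
)

```text
clock: 18.08
eef_pos: [480.3, 8.0, 41.6]
tool_rot: [-3.139, -0.871, 1.697]
force: [0.7, -4.9, 1.7]
width: 39.9
gripper_force: 2.1
```

```bash
python3 -c "from jar import *;chk()"
```

```text
tcp st [   0.  -114.9]
top (array([ -3.2, -65.1]), (np.float64(1.690191791299192), 236, array([25, 28, 23, 31, 35, 33, 32, 29]), array([  7.1,  -5.6, 161. ])))
side (array([ -2.1, -62.9]), (np.float64(1.2486850441936923), 240, array([21, 28, 29, 37, 25, 33, 40, 27]), array([  6.2,   5.8, 160. ])))
 body [  0.1 -62.8] (np.float64(0.5052228488558299), 66)
```

Request:
send_rows(
  series=[
    [40, [-0.013, 0.1, 0], [0, 0, 0]],
    [40, [-0.013, 0.1, 0], [0, 0, 0]],
    [40, [-0.013, 0.1, 0], [0, 0, 0]],
    [40, [-0.013, 0.1, 0], [0, 0, 0]],
    [40, [-0.013, 0.1, 0], [0, 0, 0]],
    [40, [-0.013, 0.1, 0], [0, 0, 0]],
    [40, [-0.013, 0.1, 0], [0, 0, 0]],
    [40, [-0.013, 0.1, 0], [0, 0, 0]],
  ],
)

```text
clock: 19.18
eef_pos: [474.0, 56.1, 41.6]
tool_rot: [-3.138, -0.871, 1.697]
force: [0.7, -2.6, 0.3]
width: 39.7
gripper_force: 1.4
```

Request:
send_rows(
  series=[
    [40, [-0.008, 0.06, 0], [0, 0, 0]],
    [40, [-0.007, 0.05, 0], [0, 0, 0]],
    [40, [-0.005, 0.04, 0], [0, 0, 0]],
    [40, [-0.004, 0.03, 0], [0, 0, 0]],
    [40, [0, 0, 0], [0, 0, 0]],
  ],
)

```text
clock: 19.8
eef_pos: [472.6, 66.7, 41.7]
tool_rot: [-3.138, -0.872, 1.697]
force: [0.0, -1.0, -0.9]
width: 39.5
gripper_force: 0.8
```

```bash
python3 -c "from jar import *;chk()"
```

```text
tcp st [  0.  -55.8]
top (array([-3.3, -4.1]), (np.float64(1.335620379393113), 157, array([23, 29, 24, 29, 37,  1,  0, 14]), array([  1.9, -14.7, 160.8])))
side (array([-1.9, -3.2]), (np.float64(1.6166628076841043), 140, array([11, 39, 39, 38,  7,  0,  0,  6]), array([ -5. ,   8.1, 160.1])))
 body [ 1.9 -3.8] (np.float64(0.7840975018875724), 85)
```

Creep forward until the stop is felt.

Request:
send_rows(
  series=[
    [40, [-0.003, 0.025, 0], [0, 0, 0]],
    [40, [-0.003, 0.025, 0], [0, 0, 0]],
    [40, [0, 0, 0], [0, 0, 0]],
  ],
)

```text
clock: 20.27
eef_pos: [472.2, 69.7, 41.6]
tool_rot: [-3.138, -0.872, 1.697]
force: [0.2, -1.7, -0.3]
width: 40.0
gripper_force: 1.0
```

Request:
send_rows(
  series=[
    [40, [-0.003, 0.02, 0], [0, 0, 0]],
    [40, [-0.002, 0.015, 0], [0, 0, 0]],
    [40, [0, 0, 0], [0, 0, 0]],
  ],
)

```text
clock: 20.65
eef_pos: [471.9, 71.7, 41.6]
tool_rot: [-3.138, -0.871, 1.697]
force: [0.7, -2.7, -0.9]
width: 40.1
gripper_force: 1.1
```

Request:
send_rows(
  series=[
    [40, [-0.002, 0.018, 0], [0, 0, 0]],
    [40, [-0.002, 0.012, 0], [0, 0, 0]],
    [40, [0, 0, 0], [0, 0, 0]],
  ],
)

```text
clock: 21.02
eef_pos: [472.1, 72.2, 41.4]
tool_rot: [-3.139, -0.87, 1.697]
force: [-0.1, -7.6, 2.8]
width: 40.2
gripper_force: 3.6
```

Request:
send_rows(
  series=[
    [40, [-0.002, 0.015, 0], [0, 0, 0]],
    [40, [-0.001, 0.01, 0], [0, 0, 0]],
    [40, [0, 0, 0], [0, 0, 0]],
  ],
)

```text
clock: 21.4
eef_pos: [472.2, 72.5, 41.3]
tool_rot: [-3.139, -0.868, 1.696]
force: [-0.7, -13.3, 7.1]
width: 39.9
gripper_force: 6.1
```

```bash
python3 -c "from jar import *;chk()"
```

```text
tcp st [  0.4 -50. ]
top (array([-3.1,  1.3]), (np.float64(1.0508737579634015), 153, array([27, 29, 28, 28, 30,  0,  0, 11]), array([  2.9,  -4.5, 161. ])))
side (array([-2. ,  2.2]), (np.float64(1.4408813723988736), 150, array([19, 34, 42, 42,  4,  0,  0,  9]), array([ -6. ,   9.2, 160. ])))
 body [2.7 3.2] (np.float64(0.9724691790861257), 99)
```

The jar is home (13 N against the stop, station offset about (0,2) mm). I'll back off, untilt and go round to the T-bar.

Request:
send_rows(
  series=[
    [40, [0.01, -0.1, 0], [0, 0, 0]],
    [40, [0.03, -0.25, 0], [0, 0, 0]],
    [40, [0.05, -0.4, 0], [0, 0, 0]],
    [40, [0.07, -0.5, 0], [0, 0, 0]],
    [40, [0.07, -0.5, 0.1], [0, 0, 0]],
    [34, [0.07, -0.5, 0.4], [0, 0, 0]],
    [30, [0, -0.2, 0.7], [-0.99, -0.13, 0]],
    [26, [0, 0, 0.8], [-0.99, -0.13, 0]],
  ],
)

```text
clock: 22.5
eef_pos: [489.4, -74.0, 161.9]
tool_rot: [-3.137, -0.695, 1.693]
force: [1.5, 0.3, 0.9]
width: 25.7
gripper_force: 0.0
```

Request:
send_rows(
  series=[
    [26, [0, 0, 0.8], [-0.99, -0.13, 0]],
    [26, [0, 0, 0.8], [-0.99, -0.13, 0]],
    [26, [0, 0, 0.8], [-0.99, -0.13, 0]],
    [26, [0, 0, 0.8], [-0.99, -0.13, 0]],
    [26, [0, 0, 0.6], [-0.99, -0.13, 0]],
    [26, [0, 0, 0], [-0.99, -0.13, 0]],
    [26, [0, 0, 0], [-0.99, -0.13, 0]],
    [26, [0, 0, 0], [-0.99, -0.13, 0]],
  ],
)

```text
clock: 23.5
eef_pos: [488.9, -72.2, 389.9]
tool_rot: [-3.141, 0.003, 1.699]
force: [-0.6, 0.1, -0.1]
width: 26.1
gripper_force: 0.0
```

```bash
python3 - <<'E'
from jar import *
print(sensors.read_state()['eef_pos'],sensors.read_state()['tool_rot']*57.3)
d=grab('top');e=grab('side')
for x in(d,e):
    W=cloud(x);f=rim(W,o,155,170);print(R2@(f[0]-o),f[1:])
    p=W.reshape(-1,3);r=np.hypot(p[:,0]-o[0],p[:,1]-o[1]);q=p[(r>35)&(r<45)&(p[:,2]>25)&(p[:,2]<66)]
    if len(q)>20: c=circ(q,40,o);print(' body',R2@(c[0]-o),c[1:])
A=cv2.resize(d['img'][150:270,100:220],(400,400),interpolation=2);B=cv2.resize(e['img'][200:340,170:310],(400,400),interpolation=2)
cv2.imwrite('pics/g5.png',np.hstack([A,B])[:,:,::-1])
E
```

```text
[488.9 -72.2 389.9] [-180.     0.2   97.3]
[-3.3  1. ] (np.float64(1.1445330460040175), 158, array([25, 31, 26, 30, 34,  0,  0, 12]), array([ -5. , -12.1, 160.9]))
[-1.9  2. ] (np.float64(1.3948489649396905), 145, array([17, 34, 38, 42,  4,  0,  0, 10]), array([ -3.4,   3.4, 159.8]))
 body [1.6 1.4] (np.float64(0.795056920532204), 101)
```

View pics/g5.png

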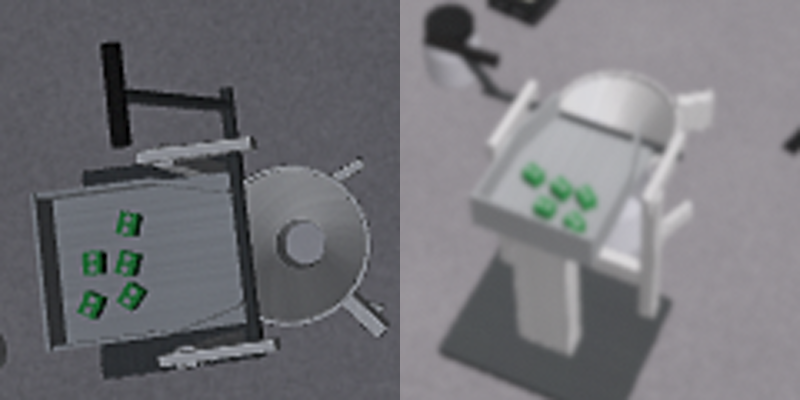

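Jar and funnel sit under the lip (funnel (307,245) in the left panel), with five blocks in the pan and the T-bar at (115,95). Moving behind the bar.

Request:
send_rows(
  series=[
    [26, [0.125, 0.5, 0], [0, 0, 0]],
    [26, [0.125, 0.7, 0], [0, 0, 0]],
    [26, [0.125, 0.7, 0], [0, 0, 0]],
    [26, [0.125, 0.7, 0], [0, 0, 0]],
    [26, [0.125, 0.7, 0], [0, 0, 0]],
    [26, [0.125, 0.7, 0], [0, 0, 0]],
    [26, [0.125, 0.7, 0], [0, 0, 0]],
    [26, [0.125, 0.6, 0], [0, 0, 0]],
  ],
)

```text
clock: 24.6
eef_pos: [549.7, 246.4, 389.0]
tool_rot: [-3.139, -0.001, 1.698]
force: [1.4, 0.1, -1.1]
width: 26.5
gripper_force: 0.0
```

Request:
send_rows(
  series=[
    [26, [0, 0, 0], [0, 0, 0]],
    [26, [0, 0, -0.3], [0, 0, 0]],
    [26, [0, 0, -0.4], [0, 0, 0]],
    [26, [0, 0, -0.4], [0, 0, 0]],
    [26, [0, 0, -0.4], [0, 0, 0]],
    [26, [0, 0, -0.3], [0, 0, 0]],
    [26, [0, 0, 0], [0, 0, 0]],
  ],
)

```text
clock: 25.48
eef_pos: [549.2, 243.2, 280.1]
tool_rot: [-3.137, 0.002, 1.696]
force: [0.1, -0.4, -0.4]
width: 26.0
gripper_force: 0.0
```

Request:
send_rows(
  series=[
    [26, [0.013, -0.1, 0], [0, 0, 0]],
    [26, [0.01, -0.08, 0], [0, 0, 0]],
    [26, [0.01, -0.075, 0], [0, 0, 0]],
    [26, [0.01, -0.075, 0], [0, 0, 0]],
    [26, [0.01, -0.075, 0], [0, 0, 0]],
    [26, [0.01, -0.075, 0], [0, 0, 0]],
    [26, [0.01, -0.075, 0], [0, 0, 0]],
    [26, [0.01, -0.075, 0], [0, 0, 0]],
  ],
)

```text
clock: 26.48
eef_pos: [554.6, 207.6, 281.5]
tool_rot: [-3.141, 0.0, 1.699]
force: [1.3, 3.6, 2.0]
width: 26.0
gripper_force: 1.5
```

Request:
send_rows(
  series=[
    [26, [0.01, -0.075, 0], [0, 0, 0]],
    [26, [0.01, -0.075, 0], [0, 0, 0]],
    [26, [0.01, -0.075, 0], [0, 0, 0]],
    [26, [0.01, -0.075, 0], [0, 0, 0]],
    [26, [0.01, -0.075, 0], [0, 0, 0]],
    [26, [0.01, -0.075, 0], [0, 0, 0]],
    [26, [0.008, -0.06, 0], [0, 0, 0]],
    [26, [0.008, -0.06, 0], [0, 0, 0]],
  ],
)

```text
clock: 27.48
eef_pos: [559.1, 173.5, 281.6]
tool_rot: [-3.141, 0.0, 1.699]
force: [0.8, 2.0, 1.2]
width: 25.9
gripper_force: 1.0
```

```bash
cat > look.py <<'E'
from jar import *
import sys
def look(name):
    s=sensors.read_state();print('tcp st',R2@(s['eef_pos'][:2]-o),s['eef_pos'][2])
    d=grab('top');e=grab('side')
    for x in(d,e):
        h=cv2.cvtColor(x['img'],cv2.COLOR_RGB2HSV);m=cv2.inRange(h,(50,90,40),(80,255,255))
        W=cloud(x);n,l,st,c=cv2.connectedComponentsWithStats(m)
        for i in range(1,n):
            p=np.nanmean(W[l==i],0);q=R2@(p[:2]-o)
            if abs(q[0])<120 and abs(q[1])<200 and st[i,4]>3: print(st[i,4],c[i],q,p[2])
        print('-')
    A=cv2.resize(d['img'][150:270,100:220],(400,400),interpolation=2);B=cv2.resize(e['img'][200:340,170:310],(400,400),interpolation=2)
    cv2.imwrite('pics/'+name,np.hstack([A,B])[:,:,::-1])
E
python3 -c "from look import *;look('p1.png')"
```

```text
tcp st [99.7 38.8] 281.55021606945303
-
-
```

```bash
python3 - <<'E'
import numpy as np,cv2
for f,b in(('top0.npz',(110,200,180,255)),('side0.npz',(195,235,260,290))):
    I=np.load(f)['img'][b[1]:b[3],b[0]:b[2]];h=cv2.cvtColor(I,cv2.COLOR_RGB2HSV);k=(I[...,1].astype(int)-np.maximum(I[...,0],I[...,2])>15)
    print(k.sum(),np.percentile(h[k],[5,50,95],axis=0))
E
sed -i "s/m=cv2.inRange.*/I=x['img'].astype(int);m=(I[...,1]-np.maximum(I[...,0],I[...,2])>12).astype(np.uint8)/" look.py
python3 -c "from look import *;look('p1.png')"
```

```text
182 [[ 67.   81.1  47.1]
 [ 69.  178.5  98. ]
 [ 74.  209.  105. ]]
262 [[ 67.    45.   116.  ]
 [ 68.    75.   147.  ]
 [ 70.   133.95 161.  ]]
tcp st [99.8 38.4] 281.4751880424409
-
28 [220.  245.2] [20.4 88.1] 228.34453616015017
50 [234.  250.4] [-15.1  88.7] 228.66514439305575
-
```

Request:
send_rows(
  series=[
    [26, [0.007, -0.055, 0], [0, 0, 0]],
    [26, [0.007, -0.055, 0], [0, 0, 0]],
    [26, [0.007, -0.055, 0], [0, 0, 0]],
    [26, [0.007, -0.055, 0], [0, 0, 0]],
    [26, [0.007, -0.055, 0], [0, 0, 0]],
    [26, [0.007, -0.055, 0], [0, 0, 0]],
  ],
)

```text
clock: 28.42
eef_pos: [561.4, 153.8, 281.5]
tool_rot: [-3.141, 0.0, 1.699]
force: [-1.3, 1.2, -0.9]
width: 26.2
gripper_force: 0.8
```

```bash
python3 -c "from look import *;look('p2.png')"
```

```text
tcp st [99.4 19. ] 281.48220478911924
9 [187.1 221.3] [ 6.6 20.6] 18.12363768604209
26 [194.5 223.3] [-1.3  1. ] 20.147299100780415
-
5 [247.8 243.4] [-28.3  42.4] 209.79762512730386
-
```

Request:
send_rows(
  series=[
    [26, [0.008, -0.06, -0.015], [0, 0, 0]],
    [26, [0.008, -0.06, -0.015], [0, 0, 0]],
    [26, [0.008, -0.06, -0.02], [0, 0, 0]],
    [26, [0.008, -0.06, -0.02], [0, 0, 0]],
    [26, [0.01, -0.07, -0.03], [0, 0, 0]],
    [26, [0.01, -0.07, -0.03], [0, 0, 0]],
    [26, [0.01, -0.07, -0.03], [0, 0, 0]],
    [26, [0.01, -0.07, -0.03], [0, 0, 0]],
  ],
)

```text
clock: 29.52
eef_pos: [566.0, 122.8, 270.0]
tool_rot: [3.142, -0.0, 1.699]
force: [0.1, 2.6, -0.8]
width: 26.1
gripper_force: 0.8
```

```bash
python3 -c "from look import *;look('p3.png')"
```

```text
tcp st [100.  -12.4] 269.96367967137326
-
-
```

View pics/p3.png

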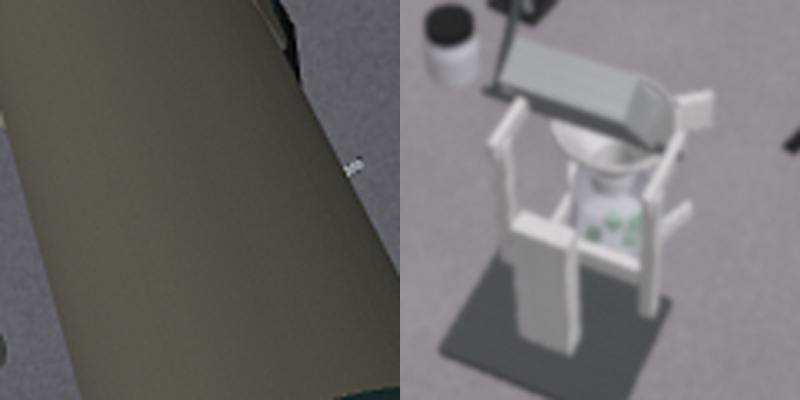

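The side panel shows the pan nearly fully tipped and green blocks in the jar around (615,228). I'll push a little further, hold, then ease the pan back.

Request:
send_rows(
  series=[
    [26, [0.008, -0.06, -0.04], [0, 0, 0]],
    [26, [0.005, -0.04, -0.03], [0, 0, 0]],
    [26, [0, 0, 0], [0, 0, 0]],
    [26, [0, 0, 0], [0, 0, 0]],
    [26, [0, 0, 0], [0, 0, 0]],
    [26, [-0.01, 0.07, 0.03], [0, 0, 0]],
    [26, [-0.02, 0.13, 0.06], [0, 0, 0]],
    [26, [-0.02, 0.15, 0.05], [0, 0, 0]],
  ],
)

```text
clock: 30.62
eef_pos: [563.7, 138.9, 274.8]
tool_rot: [3.141, -0.001, 1.699]
force: [0.2, -0.5, 0.7]
width: 26.2
gripper_force: 0.3
```

Request:
send_rows(
  series=[
    [26, [-0.02, 0.15, 0.03], [0, 0, 0]],
    [26, [-0.02, 0.15, 0], [0, 0, 0]],
    [26, [-0.02, 0.15, 0], [0, 0, 0]],
    [26, [-0.02, 0.15, 0], [0, 0, 0]],
    [26, [-0.02, 0.15, 0], [0, 0, 0]],
    [26, [-0.02, 0.15, 0], [0, 0, 0]],
    [26, [-0.02, 0.15, 0], [0, 0, 0]],
    [26, [-0.02, 0.15, 0], [0, 0, 0]],
  ],
)

```text
clock: 31.62
eef_pos: [554.0, 210.5, 276.1]
tool_rot: [-3.141, -0.0, 1.699]
force: [-0.1, 1.0, -1.6]
width: 25.7
gripper_force: 0.7
```

Request:
send_rows(
  series=[
    [26, [-0.02, 0.15, 0], [0, 0, 0]],
    [26, [-0.02, 0.15, 0], [0, 0, 0]],
    [26, [-0.02, 0.15, 0], [0, 0, 0]],
    [26, [-0.02, 0.15, 0], [0, 0, 0]],
    [26, [-0.02, 0.15, 0], [0, 0, 0]],
    [26, [-0.02, 0.15, 0], [0, 0, 0]],
    [26, [-0.02, 0.15, 0], [0, 0, 0]],
    [26, [-0.02, 0.15, 0], [0, 0, 0]],
  ],
)

```text
clock: 32.62
eef_pos: [544.4, 282.5, 276.2]
tool_rot: [-3.142, -0.0, 1.699]
force: [-0.9, -0.2, -0.5]
width: 26.1
gripper_force: 0.0
```

Now rise clear and swing aside to see from the top.

Request:
send_rows(
  series=[
    [26, [0, 0.3, 0.3], [0, 0, 0]],
    [26, [0, 0.5, 0.6], [0, 0, 0]],
    [26, [0, 0.7, 0.7], [0, 0, 0]],
    [26, [-0.2, 0.8, 0.6], [0, 0, 0]],
    [26, [-0.3, 0.8, 0], [0, 0, 0]],
    [26, [-0.3, 0.6, 0], [0, 0, 0]],
    [26, [0, 0.2, 0], [0, 0, 0]],
    [26, [0, 0, 0], [0, 0, 0]],
  ],
)

```text
clock: 33.62
eef_pos: [496.6, 516.2, 407.6]
tool_rot: [-3.141, 0.001, 1.699]
force: [0.4, -0.2, -0.2]
width: 25.8
gripper_force: 0.0
```

```bash
python3 - <<'E'
from look import *
look('p4.png')
for x in(grab('top'),grab('side')):
    W=cloud(x);f=rim(W,o,155,170);print(f and (R2@(f[0]-o),f[1:]))
    p=W.reshape(-1,3);r=np.hypot(p[:,0]-o[0],p[:,1]-o[1]);q=p[(r>35)&(r<45)&(p[:,2]>25)&(p[:,2]<66)]
    if len(q)>20: c=circ(q,40,o);print(' body',R2@(c[0]-o),c[1:])
A=cv2.imread('pics/p4.png')
e=grab('side');B=cv2.resize(e['img'][225:290,205:285],(800,560)[:2] if 0 else (492,400),interpolation=2)[:,:,::-1]
d=grab('top');C=cv2.resize(d['img'][190:255,100:220],(308,200),interpolation=2)[:,:,::-1];D=cv2.resize(d['img'][205:240,175:225],(308,200),interpolation=2)[:,:,::-1]
cv2.imwrite('pics/p5.png',np.hstack([B,np.vstack([C,D])]))
E
```

```text
tcp st [ 82.5 386.8] 407.6016060201654
57 [191.6 222.6] [1.3 7.8] 25.9423837539615
-
-
(array([-3.4,  1.4]), (np.float64(1.222262817701278), 159, array([27, 31, 29, 30, 31,  0,  0, 11]), array([ 12.8, -16.5, 160.7])))
(array([-2.3,  2.5]), (np.float64(1.1279943197362954), 155, array([16, 38, 43, 43,  5,  0,  0, 10]), array([ -9.8,   2.9, 159.9])))
 body [0.8 0.4] (np.float64(0.8443937481888533), 102)
```

View pics/p5.png

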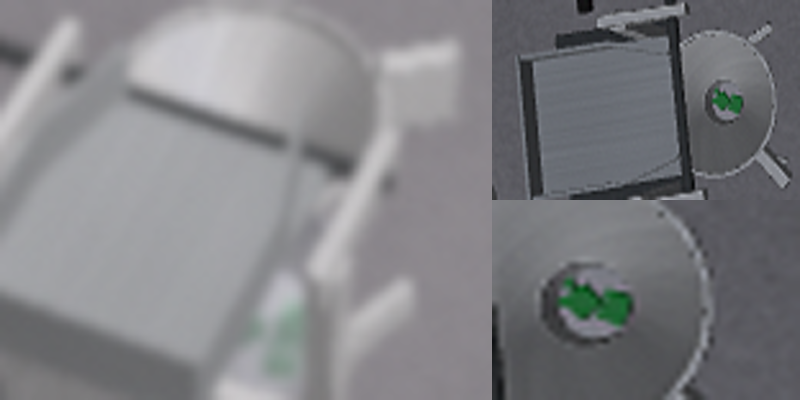

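The pan is level and empty. The funnel bore is clear, with green blocks visible on the jar floor through it at (595,300), and no green shows anywhere else on the bench. Handing in.

```bash
python3 -c "
from cell import ctrl
print(ctrl.finish_job())"
```

```text
the job is handed in; nothing more can be done
None
```

Job handed in at about 34 s of the 72 s: the funnel is seated in the jar, the jar is home against the stop, and the pan is back level and empty. No block is left in the pan or visible on the bench, though I could not count all five individually inside the jar.

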